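# Weigh a pigment carrier on the sprung hook scale

### The arm

A 6-joint arm with a two-finger parallel gripper is mounted at the origin on the work surface. World frame = base frame: x ahead of the robot, y to its left, z up, the work surface at z = 0. Lengths are in m, angles in degrees, forces in N, time in s.
With the tool pointing down it reaches from about 0.4 to 0.825 m from the base axis. Payload 7 kg.
Tool frame: the origin (TCP) lies at the very end of the fingers, on their centre line; the grasp point (between the pads) lies 19 mm behind it (r.hold_point_z is the distance from the TCP to the grasp point, in m); z points along the fingers, y is the direction in which the jaws open and shut (so a half turn about z gives the same grasp; the last joint's range is limited). The gripper opens to 88 mm and grips with 3 to 60 N. Pads are 19 mm wide; open, the fingers measure 130 mm over their backs; the gripper's body (78 mm by 193 mm) begins 47 mm behind the grasp point.
Start: joints at [-58.092, 20.546, 0.682, 0, -70.136, -16.507], TCP at [0.179, -0.651, 0.206] pointing down, gripper open.
Joint ranges: [-176.03, 176.03], [-82.01, 121.73], [-58.28, 71.71], [-173.87, 95.51], [-174.79, -0.11], [-173.66, 173.66]. Speed limits (degrees/s): [136.94, 136.94, 172.46, 180, 180, 180].

### API

Orientations are given as [roll, pitch, yaw] about the fixed x, y, z axes, in that order (R = Rz(yaw) Ry(pitch) Rx(roll)).
In Python, from plant import r gives the robot as it stands. The module is installed in compiled form; this text tells all that it offers.
- The arm moves only by the shell command python3 -m inch 'ROWS' [FORCE]. ROWS is text: rows parted by semicolons, each of 7 numbers parted by spaces: the shift along the tool's x, y, z in m, then the turn, a rotation vector about the tool's x, y, z in rad, then the opening, from 0 (shut) to 1 (fully open). In form: tx ty tz ax ay az jaw; .... A call has 1 to 20 rows; each row shifts and turns the commanded pose from where the row before left it, along the tool's axes as they then stand; what a row does not reach is not made up. A row lasts 1/12 s, in which the tool goes at most 41.7 mm and 7.16 degrees, less where a joint would pass 70% of its speed; a pose out of reach is approached as far as the arm can. A call with a gripper value outside its range is refused whole. The fingers move at their own pace and stop on an object; FORCE is the grip in N (left out, the last holds). Time passes only in rows, so rows that do not move let the fingers close. It gives the time, the measured TCP pose, the force and the opening at its end, in the units of the state.
- r.get_state(): the state, without advancing time (a new reading comes with each control period).
- r.capture(name): name is "side" or "top" or "wrist"; returns the picture (384x512x3 uint8, red, green, blue); there is no depth.
- r.camera_params(name): a dict with "vfov" (degrees; the focal length in pixels is half the picture's height over the tangent of half this angle, whatever the lens; pixels are square), "cx", "cy" (the principal point, pixels), "R" (3x3) and "t" (3): a world point X has camera coordinates R X + t. Camera axes: x right, y down, z forward; pixel columns grow to the right and rows downward; lengths in m; the calibration is good to about 2 mm. The wrist camera is an equidistant fisheye: a pixel r from the principal point sees the ray r / f radians off the axis. A picture is of the moment at which its call begins: read the wrist's pose just before it. camera_params takes no time and is no camera call; for the wrist camera it gives the pose at the moment of the call.
- r.close_job(): hands the job in, once; it reports no verdict.
Trained networks look in the newest picture that a camera, given by its name, has taken for a name from the list of things; names that differ only in an ending like _2 or _b are one class to them, and where a whole thing is asked for, a point or a joint stands for the part that bears it (a point fixed in the world has none). Each returns a list of dicts, best first, with "p" (0 to 1); they miss things now and then, are a little off and sometimes report something else, mostly with a low value. They report only what shows in the picture. A call takes as long as a camera call. They do not tell look-alikes from the thing itself.
- r.recognise(target, camera): "xy" ([column, row] in pixels, amid what is visible of it).
The state is a dict: "time_s": time; "joints": joint angles; "qd": joint speeds; "joint_torque": joint torques, N m; "tcp_pos": TCP position; "eef_rot": TCP orientation; "contact_force": force on the tool from outside, world axes, zero at the start; "moment": the same for the moment, N m; "gripper_width": finger opening in m.
Only numpy, scipy, OpenCV 4.12 (cv2) and the standard library are available. Lean on these libraries where they do the work, as an engineer would, in place of code of your own. Each camera call takes 0.05 s, during which the arm holds its last target.

### The job

Pick up the steel sample carrier by its tab, keep it upright, put its eye over the hook of the spring scale and let it down gently until the scale bears all of its weight, then let go so that it hangs free and the pointer stands still. The weight of the carrier is not known, and the scale is delicate: the pointer must creep to its reading, neither jumping down nor springing back when you let go, and the hook must never be pulled down to its stop or pushed with the gripper. Leave everything else on the bench where it stands.

Things in the scene. Friction and masses are not known exactly. Their poses are not given: they have to be found in the camera images.
- carrier: Rigid steel sample carrier, 80 (its x) x 110 (y) x 194 mm high, z up; origin: centre of its underside. A tray with two fixed black-lidded pots (tops at 49 mm), a bail 10 thick in x (crossbar top at 96), on it a square eye open along x, on that an upright grip tab. Front and back alike, balanced under the tab. Mass unknown, 0.3 to 0.96 kg, different each time.
- eye (a point): What goes on the hook: middle of the underside of the eye's top bar, 130 mm above the carrier's underside, axes as the carrier's. The eye is a window 34 mm wide (y) and 34 high (z 96 to 130), open right through along x; its top bar is 8 high (130 to 138), 46 wide (y), 10 thick (x).
- tab (a point): Point to grip on the carrier's upright tab, 172 mm above its underside. The tab is a plain steel plate 9 mm thick (y) and 24 mm wide (x), from 138 to 194 mm: the fingers come from above and close along the carrier's y.
- scale: Sprung hanging scale, fixed to the bench; origin at bench level straight below the hook's seat, z up. Base plate 12 mm thick, x -60 to 140, 120 wide. White housing at x 85 to 139, 22 thick in y, top at 305 mm (knob 317), graduated every 10 mm on both y faces. The hook sticks out level towards -x; nothing above it.
- hook_seat (a point): Middle of the top face of the hook's flat seat; moves with the hook, axes as the scale's; 250 mm up when unloaded. The hook is a strip 12 mm wide (y), 6 thick, with its free end at x -20. Seat between an upturned tip (x -20 to -15, 12 mm above the seat) and a stop (x 15 to 20, 8 mm above). Pass the eye over the tip along +x, then lower.
- hook (a joint): How far hook and pointer have gone down, m: 0 unloaded, end stop 0.095. Spring 120 N/m (8.3 mm per newton), lightly damped: the carrier alone draws it down 25 to 79 mm. While the carrier is gripped, hook and pointer follow the hand, so the hand must bear no force before it lets go: if it is off by over some 4 mm (0.5 N) the pointer jumps.
- pot_a: Loose lidded pot, 48 mm across, 44 high, beside the scale's base; origin under its centre. Leave alone.
- pot_b: Loose lidded pot, 48 mm across, 44 high, between carrier and scale. Leave alone.
- pot_c: Loose lidded pot, 54 mm across, 44 high, between carrier and scale. Leave alone.
- reagent: Amber glass bottle, 52 mm across, 105 high, at the back. Leave alone.
- beaker: Open glass beaker, 68 mm across, 85 high, at the back. Leave alone.
- spatula: Spatula 170 mm long lying on the bench at the back. Leave alone.
There are look-alikes about, which are no part of the job. Leave any pink look-alike of the carrier alone.

How it is judged:
By the outcome, as a careful person would: the job done as asked, in the order asked, and still so for the second after the job is handed in, with the robot touching nothing.
It also fails if it takes over 48 s, if anything falls off the work surface, if the arm or the gripper's body presses on something with over 40 N, if the wrist force passes 120 N, or if a joint passes its speed limit or range.

## Working session

There is one attempt and no reset: what is moved stays moved. The work goes in short steps, Python scripts to look and compute and a shell command to move; the robot and the scene stay as the last step left them, time stands still between calls to the robot, and variables do not carry over. Pictures are saved under pics/ and viewed, and the job is handed in when it is done.

```bash
mkdir -p pics; ls
cat > h.py <<'E'
import numpy as np, cv2
from plant import r
def snap(n,f):
    im=r.capture(n); cv2.imwrite('pics/'+f,im[:,:,::-1]); return im
def pix(n,X):
    c=r.camera_params(n); p=np.array(c['R'])@np.array(X)+np.array(c['t'])
    f=192/np.tan(np.radians(c['vfov']/2))
    if n=='wrist':
        th=np.arctan2(np.hypot(p[0],p[1]),p[2]); d=p[:2]/np.hypot(*p[:2])*th*f
    else: d=p[:2]/p[2]*f
    return d+[c['cx'],c['cy']]
def ray(n,uv,c=None):
    c=c or r.camera_params(n); f=192/np.tan(np.radians(c['vfov']/2))
    d=(np.array(uv)-[c['cx'],c['cy']])/f
    if n=='wrist':
        th=np.hypot(*d); v=np.array([*(d/th*np.sin(th)),np.cos(th)])
    else: v=np.array([*d,1])
    R=np.array(c['R']); return -R.T@np.array(c['t']), R.T@v
def atz(n,uv,z,c=None):
    o,v=ray(n,uv,c); return o+v*(z-o[2])/v[2]
E
python3 - <<'E'
from h import *
print(r.get_state())
for n in ['side','top','wrist']:
    snap(n,n+'0.png'); c=r.camera_params(n); print(n,c['vfov'],ray(n,[256,192]))
    for t in ['carrier','eye','tab','scale','hook_seat','hook']:
        if n!='wrist': print(t,[(np.round(d['xy'],1).tolist(),round(d['p'],2)) for d in r.recognise(t,n)])
E
```

```text
pics
{'time_s': 0.0, 'joints': array([-5.80933415e+01,  2.05896365e+01,  6.32638310e-01, -1.87575749e-02,
       -7.01351141e+01, -1.65073984e+01]), 'qd': array([ 0.0431119 ,  0.04344167, -0.00617653,  0.05254385, -0.11194577,
        0.03058481]), 'joint_torque': array([-5.86418191e-04, -5.82717741e+01,  2.93056029e+01,  6.99729234e+00,
        6.87827225e-03, -1.08739914e-04]), 'tcp_pos': array([ 0.17906908, -0.6502682 ,  0.20493867]), 'eef_rot': array([ 1.79906674e+02, -9.26850957e-03, -1.64607120e+02]), 'contact_force': array([ 0.67567222, -0.66834085,  0.46919918]), 'moment': array([0.01324771, 0.00427699, 0.01075352]), 'gripper_width': 0.08723730234848556}
side 53.12932185028973 (array([-0.06098465,  0.52706306,  0.81274697]), array([ 0.49647611, -0.61836388, -0.60923374]))
carrier [([269.3, 191.8], 0.86), ([305.6, 216.6], 0.76), ([388.0, 240.4], 0.7), ([179.0, 193.5], 0.69)]
eye [([265.9, 197.7], 0.94), ([390.4, 238.0], 0.94), ([305.7, 215.5], 0.61)]
tab [([384.7, 241.7], 0.92), ([306.2, 211.4], 0.59), ([266.0, 192.5], 0.55)]
scale [([178.4, 264.7], 0.81), ([270.5, 195.0], 0.62)]
hook_seat [([159.1, 201.5], 0.48)]
hook [([159.4, 197.7], 0.54), ([224.6, 176.7], 0.43)]
top 51.78608844011842 (array([ 0.39154044, -0.12559939,  1.38565241]), array([ 0.08416599, -0.01317213, -0.99638368]))
carrier [([345.5, 248.8], 0.87), ([319.2, 286.1], 0.85), ([292.0, 183.1], 0.83), ([293.9, 233.5], 0.69)]
eye [([290.9, 232.8], 0.94), ([297.4, 180.6], 0.8), ([317.7, 289.6], 0.64), ([343.2, 247.2], 0.59)]
tab [([345.9, 251.9], 0.89), ([295.4, 229.9], 0.83), ([316.4, 285.8], 0.77), ([292.8, 183.0], 0.66)]
scale [([177.0, 193.1], 0.59)]
hook_seat [([293.5, 125.8], 0.69), ([161.3, 181.9], 0.59)]
hook [([162.7, 180.5], 0.57)]
wrist 65.70646984690485 (array([ 0.09955025, -0.67365509,  0.38356931]), array([ 0.29484474,  0.07666243, -0.95246493]))
```

```bash
cd pics; python3 -c "
import cv2
for n in ['side0','top0']: 
    a=cv2.imread(n+'.png'); cv2.imwrite(n+'b.png',cv2.resize(a,(800,600),interpolation=cv2.INTER_CUBIC))"
```

```text
(no output)
```

View pics/side0b.png

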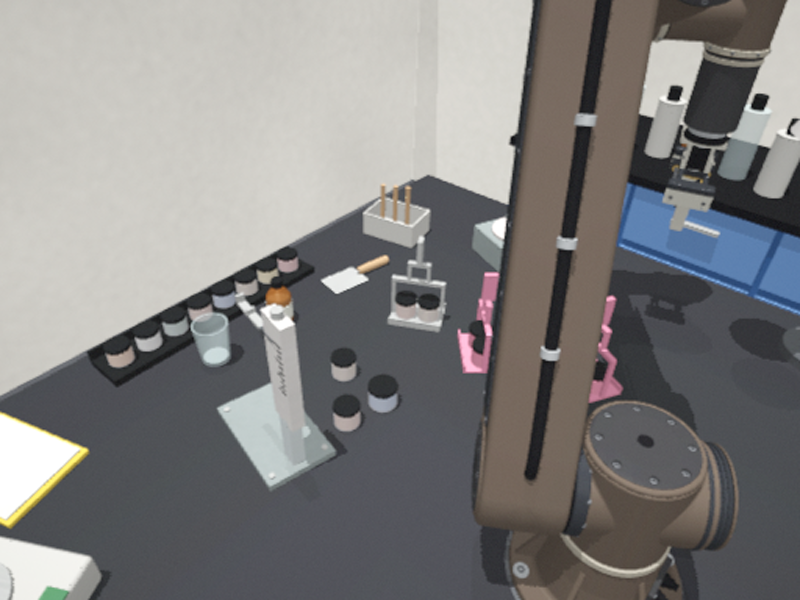

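View pics/top0b.png

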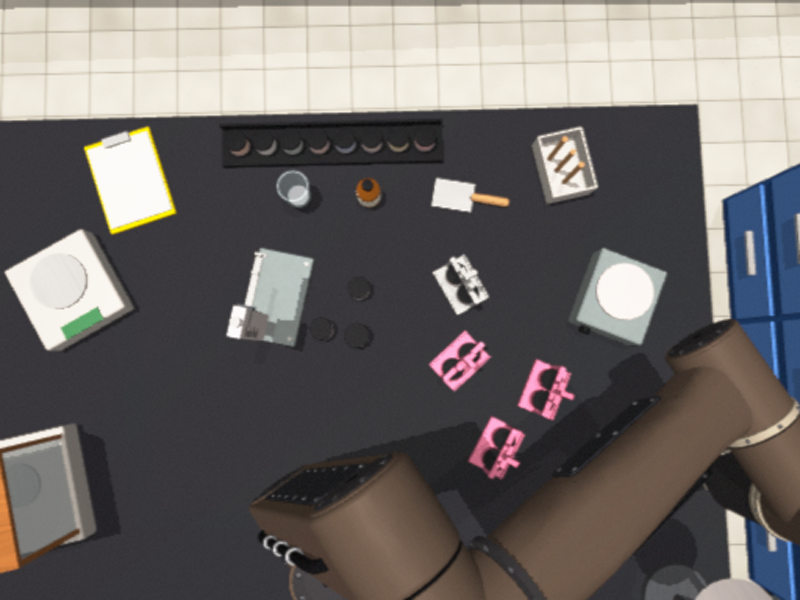

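View pics/wrist0.png

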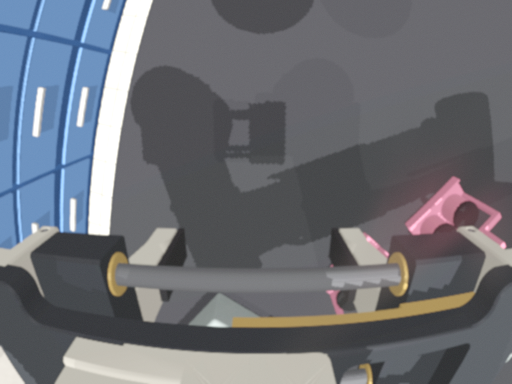

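```bash
cd pics; python3 -c "
import cv2
a=cv2.imread('top0.png'); 
b=cv2.resize(a[140:230,140:215],(500,600),interpolation=cv2.INTER_CUBIC)
c=cv2.resize(a[150:210,265:325],(600,600),interpolation=cv2.INTER_CUBIC)
cv2.imwrite('t1.png',b);cv2.imwrite('t2.png',c)
a=cv2.imread('side0.png'); 
cv2.imwrite('s1.png',cv2.resize(a[170:320,130:230],(400,600),interpolation=cv2.INTER_CUBIC))
cv2.imwrite('s2.png',cv2.resize(a[145:215,240:300],(514,600),interpolation=cv2.INTER_CUBIC))"
```

```text
(no output)
```

View pics/t1.png

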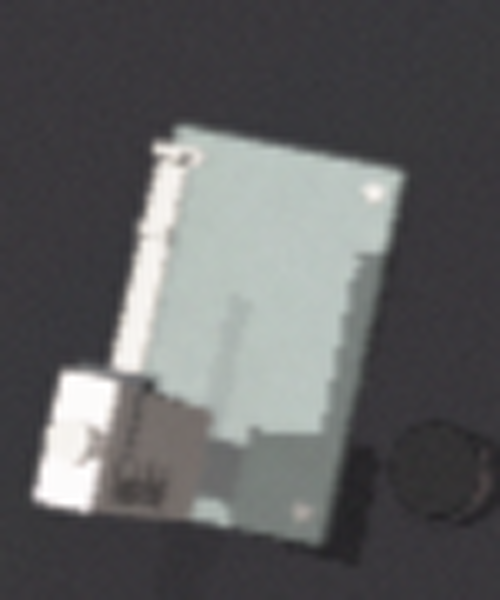

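View pics/t2.png

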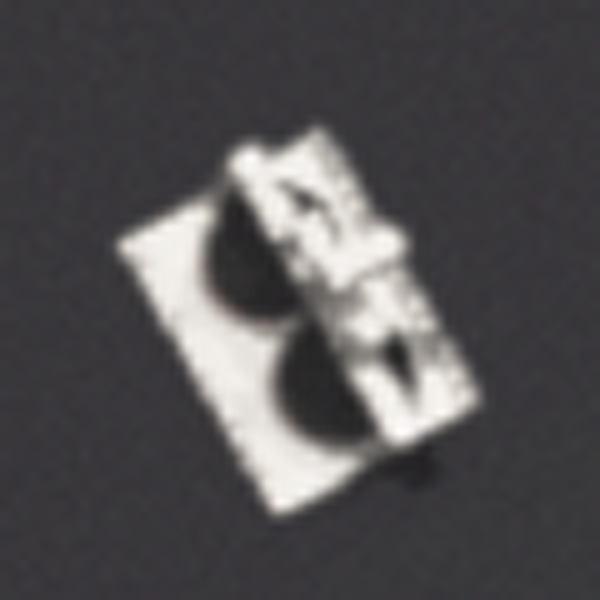

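View pics/s1.png

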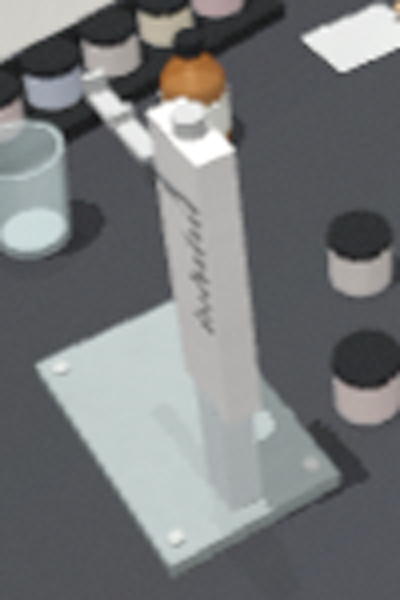

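View pics/s2.png

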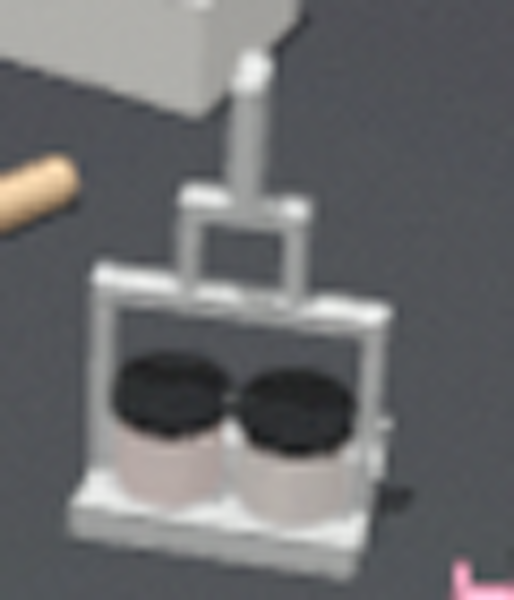

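```bash
cat > fit.py <<'E'
from h import *
from scipy.optimize import least_squares
def P(crop,s,off): return (np.array(crop)+.5)/s-.5+np.array(off)
C=[('top',p,10,(265,150),X) for p,X in [((118,243),(-1,1)),((278,518),(-1,-1)),((480,400),(1,-1)),((320,130),(1,1))]]
def model_c(q,X):
    x,y,a,zt=q; X=np.array([X[0]*.04,X[1]*.055,zt]) if len(X)==2 else np.array(X)
    c,s=np.cos(a),np.sin(a); return [x+c*X[0]-s*X[1],y+s*X[0]+c*X[1],X[2]]
C+= [('side',p,8.57,(240,145),X) for p,X in [((182,193),(0,.023,.138)),((310,206),(0,-.023,.138)),((97,268),(0,.055,.096)),((388,310),(0,-.055,.096)),((253,68),(0,0,.194))]]
S=[('top',p,6.667,(140,140),X) for p,X in [((180,125),(-.06,-.06,.012)),((405,172),(-.06,.06,.012)),((325,543),(.14,.06,.012)),((62,370),(.085,-.011,.305)),((118,375),(.085,.011,.305)),((98,510),(.139,.011,.305)),((35,500),(.139,-.011,.305)),((176,153),(-.0175,0,.262))]]
S+=[('side',p,4,(130,170),X) for p,X in [((38,362),(-.06,-.06,.012)),((168,562),(.14,-.06,.012)),((340,472),(.14,.06,.012)),((148,112),(.085,-.011,.305)),((190,100),(.085,.011,.305)),((233,148),(.139,.011,.305)),((190,158),(.139,-.011,.305)),((95,76),(-.0175,0,.262))]]
def fit(L,q0,name):
    def f(q): return np.concatenate([pix(n,model_c(q,X))-P(p,s,o) for n,p,s,o,X in L])
    z=least_squares(f,q0,loss='soft_l1'); print(name,np.round(z.x,4),np.degrees(z.x[2])); print(np.round(f(z.x).reshape(-1,2),1).tolist()); return z.x
if __name__=='__main__':
    a=atz('top',[294,181],.01); b=atz('top',[165,181],.25); print(a,b)
    fit(C,[a[0],a[1],.4,.012],'carrier')
    fit(S,[b[0],b[1],3.0,0],'scale')
    for n in ['top','side']: print(n, [ (np.array(d['xy']).round().tolist()) for d in r.recognise('pot_b',n)][:0])
    for t,uv in [('a',(323,329)),('b',(358,336)),('c',(360,289))]: print(t,atz('top',np.array(uv)*.64,.044))
E
python3 fit.py
```

```text
[ 0.54263245 -0.27793106  0.01      ] [0.52665473 0.12055569 0.25      ]
carrier [ 0.5403 -0.2797 -1.0768  0.0085] -61.69394159055359
[[0.4, -0.0], [0.2, -0.4], [-0.3, 0.0], [-0.2, 0.0], [0.3, -0.3], [-0.2, 0.1], [0.1, 0.5], [-0.2, 0.2], [0.0, 0.0]]
scale [0.5628 0.1206 2.9032 0.    ] 166.34393870892424
[[0.3, -0.2], [0.0, -0.1], [-0.6, 0.3], [0.6, -0.1], [0.1, 0.9], [-1.4, -0.0], [0.1, -0.2], [-0.7, -0.5], [-0.1, -0.2], [0.5, 0.5], [-0.1, -0.1], [-0.1, -0.5], [-1.2, -1.2], [0.2, 0.1], [1.3, 1.6], [0.1, -1.0]]
top []
side []
a [0.44650847 0.02537964 0.044     ]
b [ 0.42916869 -0.05006017  0.044     ]
c [ 0.53139039 -0.05685064  0.044     ]
```

```bash
python3 -m inch '0 0 -0.025 0 0 0 1; 0 0 -0.025 0 0 0 1; -0.028 0.0163 0 0 0 0 1; -0.028 0.0163 0 0 0 0 1; -0.028 0.0163 0 0 0 0 1; -0.028 0.0163 0 0 0 0 1; -0.028 0.0163 0 0 0 0 1; -0.028 0.0163 0 0 0 0 1; -0.028 0.0163 0 0 0 0 1; -0.028 0.0163 0 0 0 0 1; -0.028 0.0163 0 0 0 0 1; -0.028 0.0163 0 0 0 0 1; -0.028 0.0163 0 0 0 0 1; -0.028 0.0163 0 0 0 0 1; -0.028 0.0163 0 0 0 0 1; -0.028 0.0163 0 0 0 0 1; -0.028 0.0163 0 0 0 0 1; -0.028 0.0163 0 0 0 0 1' 20
python3 -m inch '0 0 0 0 0 -0.12 1; 0 0 0 0 0 -0.12 1; 0 0 0 0 0 -0.12 1; 0 0 0 0 0 -0.12 1; 0 0 0 0 0 -0.12 1; 0 0 0 0 0 -0.12 1; 0 0 0 0 0 -0.12 1; 0 0 0 0 0 -0.12 1; 0 0 0 0 0 -0.12 1; 0 0 0 0 0 -0.12 1; 0 0 0 0 0 -0.12 1; 0 0 0 0 0 -0.12 1; 0 0 0 0 0 -0.12 1; 0 0 0 0 0 -0.12 1; 0 0 0 0 0 -0.116 1; 0 0 0 0 0 0 1; 0 0 0 0 0 0 1'
python3 - <<'E'
from h import *
s=r.get_state(); print(s['time_s'],s['joints'],s['tcp_pos'],s['eef_rot'])
c=r.camera_params('wrist')
im=snap('wrist','w1.png'); cv2.imwrite('pics/w1b.png',cv2.resize(im[:,:,::-1],(800,600)))
im=snap('side','s3.png')
import fit
a=-1.0768
for X in [(0,0,.194),(.012,0,.194),(-.012,0,.194),(0,.023,.138),(0,-.023,.138)]: print(X,pix('wrist',fit.model_c([.5403,-.2797,a,0],X)))
E
```

```text
time_s: 2.35
tcp_pos: [0.5428, -0.279, 0.2562]
eef_rot: [-180.0, 0.0, -164.6]
contact_force: [0.8, -1.0, -0.4]
gripper_width: 0.0878
time_s: 3.77
tcp_pos: [0.5419, -0.2803, 0.2559]
eef_rot: [-180.0, -0.0, -61.9]
contact_force: [-0.7, 0.0, -0.8]
gripper_width: 0.0877
3.7667 [-9.03038861e+00  1.28980615e+01 -3.45804647e+00  1.26926879e-03
 -7.36390730e+01  3.71246606e+01] [ 0.54187578 -0.28033506  0.25593119] [-1.79996893e+02 -3.87960871e-03 -6.19053706e+01]
(0, 0, 0.194) [258.23417949 200.98787663]
(0.012, 0, 0.194) [258.19469231 187.53317714]
(-0.012, 0, 0.194) [258.27150953 214.02780871]
(0, 0.023, 0.138) [235.9985498  183.08451829]
(0, -0.023, 0.138) [280.4199054  182.95871793]
```

View pics/w1.png

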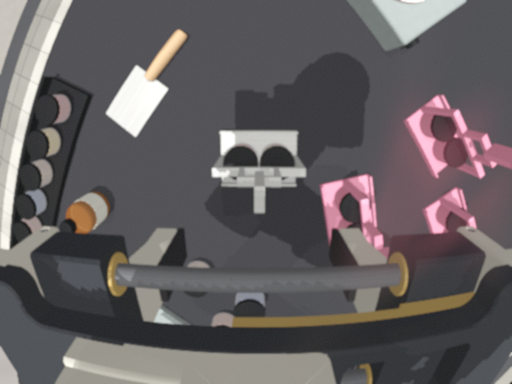

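View pics/s3.png

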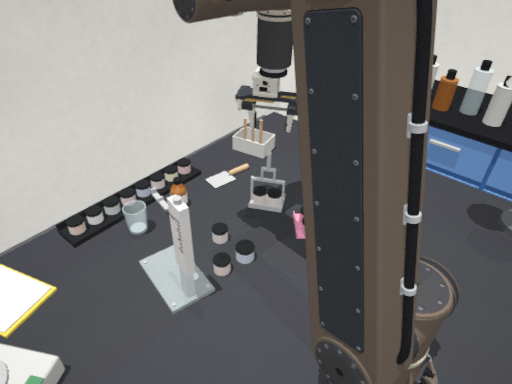

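```bash
python3 -m inch '-0.001 0.0015 0.02 0 0 0 1; 0 0 0.02 0 0 0 1; 0 0 0.02 0 0 0 1; 0 0 0.02 0 0 0 1; 0 0 0.015 0 0 0 1; 0 0 0.008 0 0 0 1; 0 0 0 0 0 0 1; 0 0 0 0 0 0 1; 0 0 0 0 0 0 0.4; 0 0 0 0 0 0 0.1; 0 0 0 0 0 0 0; 0 0 0 0 0 0 0; 0 0 0 0 0 0 0; 0 0 0 0 0 0 0; 0 0 0 0 0 0 0; 0 0 0 0 0 0 0; 0 0 0 0 0 0 0; 0 0 0 0 0 0 0' 35
python3 - <<'E'
from h import *
s=r.get_state(); print(s)
snap('wrist','w2.png')
E
```

```text
time_s: 5.37
tcp_pos: [0.5401, -0.2802, 0.1528]
eef_rot: [180.0, 0.0, -61.7]
contact_force: [0.7, -0.2, 0.7]
gripper_width: 0.0264
{'time_s': 5.3667, 'joints': array([-9.04265131e+00,  1.65592862e+01, -1.23160567e+01, -1.02420085e-03,
       -6.11286340e+01,  3.73473109e+01]), 'qd': array([ 0.05710722, -0.0269584 , -0.02940402,  0.00557003, -0.00265735,
       -0.02359143]), 'joint_torque': array([-3.07208647e-04, -5.08780646e+01,  2.73775864e+01,  6.48055628e+00,
        7.58759072e-02, -3.34444921e-04]), 'tcp_pos': array([ 0.54007259, -0.2801587 ,  0.15282981]), 'eef_rot': array([ 1.79997383e+02,  3.12557770e-03, -6.16958350e+01]), 'contact_force': array([ 0.71898957, -0.23595688,  0.72468318]), 'moment': array([ 0.00666019,  0.17269898, -0.02050754]), 'gripper_width': 0.026433859229640942}
```

View pics/w2.png

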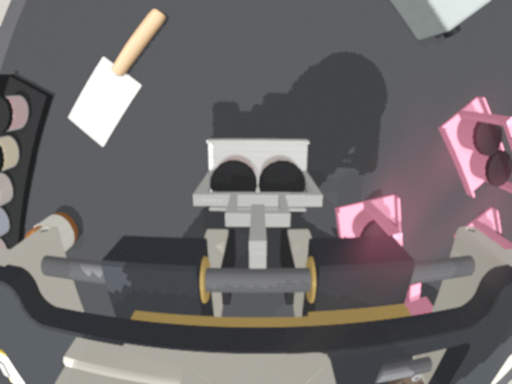

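```bash
python3 -m inch '0 0 0 0 0 0 0; 0 0 0 0 0 0 0; 0 0 0 0 0 0 0; 0 0 0 0 0 0 0; 0 0 0 0 0 0 0; 0 0 0 0 0 0 0; 0 0 0 0 0 0 0' 35
python3 - <<'E'
from h import *
s=r.get_state(); print(s['tcp_pos'],s['gripper_width'],s['contact_force'])
E
```

```text
time_s: 6.0
tcp_pos: [0.5401, -0.2801, 0.1528]
eef_rot: [180.0, 0.0, -61.7]
contact_force: [-0.1, 0.1, 0.1]
gripper_width: 0.0088
[ 0.54006772 -0.28010388  0.1528196 ] 0.008805801854526934 [-0.11084474  0.10425325  0.11925298]
```

```bash
python3 -m inch '0 0 -0.005 0 0 0 0; 0 0 -0.01 0 0 0 0; 0 0 -0.015 0 0 0 0; 0 0 -0.02 0 0 0 0; 0 0 -0.02 0 0 0 0; 0 0 -0.02 0 0 0 0; 0 0 -0.02 0 0 0 0; 0 0 -0.015 0 0 0 0; 0 0 -0.01 0 0 0 0; 0 0 -0.005 0 0 0 0; 0 0 0 0 0 0 0; 0 0 0 0 0 0 0; 0 0 0 0 0 0 0; 0 0 0 0 0 0 0'
for i in 1 2 3 4; do python3 -m inch '0 0 0 0 0 0 0'; done | grep force
python3 - <<'E'
from h import *
F=[]
for i in range(8):
    r.camera_params('wrist'); snap('wrist','w3.png'); s=r.get_state(); F.append(s['contact_force'])
print(s['time_s'],np.mean(F,0),np.std(F,0),s['moment'],s['tcp_pos'],s['gripper_width'])
E
```

```text
time_s: 7.17
tcp_pos: [0.5396, -0.28, 0.2916]
eef_rot: [179.9, 0.1, -61.7]
contact_force: [0.3, 0.8, -5.9]
gripper_width: 0.0086
contact_force: [0.6, -0.6, -5.0]
contact_force: [-0.2, 0.5, -4.6]
contact_force: [-0.1, -0.1, -4.2]
contact_force: [-0.3, -0.7, -5.4]
7.9 [ 0.01211213  0.09905547 -5.20966709] [0.34155316 0.28863798 0.67436285] [-0.02335917  0.16570515  0.01735948] [ 0.54009748 -0.28015882  0.29289514] 0.008778185271947514
```

View pics/w3.png

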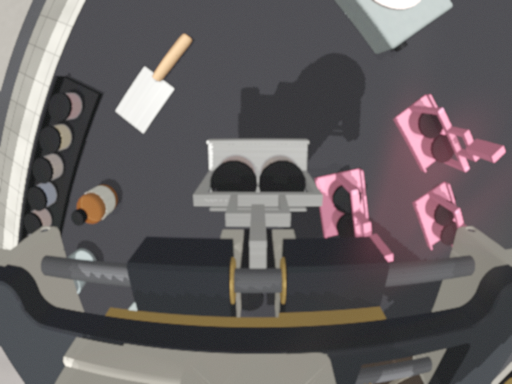

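```bash
python3 -m inch '-0.0087 -0.0081 0 0 0 0 0; -0.018 -0.0168 0 0 0 0 0; -0.018 -0.0168 0 0 0 0 0; -0.018 -0.0168 0 0 0 0 0; -0.018 -0.0168 0 0 0 0 0; -0.018 -0.0168 0 0 0 0 0; -0.018 -0.0168 0 0 0 0 0; -0.018 -0.0168 0 0 0 0 0; -0.018 -0.0168 0 0 0 0 0; -0.018 -0.0168 0 0 0 0 0; -0.018 -0.0168 0 0 0 0 0; -0.018 -0.0168 0 0 0 0 0; -0.018 -0.0168 0 0 0 0 0; -0.018 -0.0168 0 0 0 0 0; -0.018 -0.0168 0 0 0 0 0; -0.018 -0.0168 0 0 0 0 0; -0.0101 -0.0095 0 0 0 0 0; 0 0 0 0 0 0 0'
python3 -m inch '0 0 0 0 0 -0.04 0; 0 0 0 0 0 -0.07 0; 0 0 0 0 0 -0.07 0; 0 0 0 0 0 -0.07 0; 0 0 0 0 0 -0.07 0; 0 0 0 0 0 -0.07 0; 0 0 0 0 0 -0.07 0; 0 0 0 0 0 -0.07 0; 0 0 0 0 0 -0.07 0; 0 0 0 0 0 -0.07 0; 0 0 0 0 0 -0.07 0; 0 0 0 0 0 -0.07 0; 0 0 0 0 0 -0.0284 0; 0 0 0 0 0 0 0; 0 0 0 0 0 0 0; 0 0 0 0 0 0 0'
python3 - <<'E'
from h import *
F=[]
for i in range(3):
  for n in ['wrist','side','top']:
    im=snap(n,n+'4.png'); s=r.get_state(); F.append(s['contact_force'])
print(s['time_s'],np.mean(F,0),s['tcp_pos'],s['eef_rot'],s['joints'])
for n in ['side','top']:
    cv2.imwrite('pics/'+n+'4b.png',cv2.resize(cv2.imread('pics/'+n+'4.png')[100:250,110:260],(600,600),interpolation=cv2.INTER_CUBIC))
E
```

```text
time_s: 9.4
tcp_pos: [0.6411, 0.1053, 0.2921]
eef_rot: [-180.0, 0.0, -61.6]
contact_force: [-0.7, -0.4, -5.9]
gripper_width: 0.0088
time_s: 10.73
tcp_pos: [0.6404, 0.1017, 0.2929]
eef_rot: [180.0, 0.0, -13.7]
contact_force: [-0.1, -0.6, -5.0]
gripper_width: 0.0083
11.1833 [-0.05072628 -0.0515791  -5.07420127] [0.64051639 0.10194876 0.2928477 ] [ 1.79997803e+02  1.88189864e-03 -1.36635078e+01] [ 2.62449355e+01  1.58232492e+01  5.13058289e+00  4.86449027e-04
 -7.93101869e+01  5.00914665e+01]
```

View pics/side4b.png

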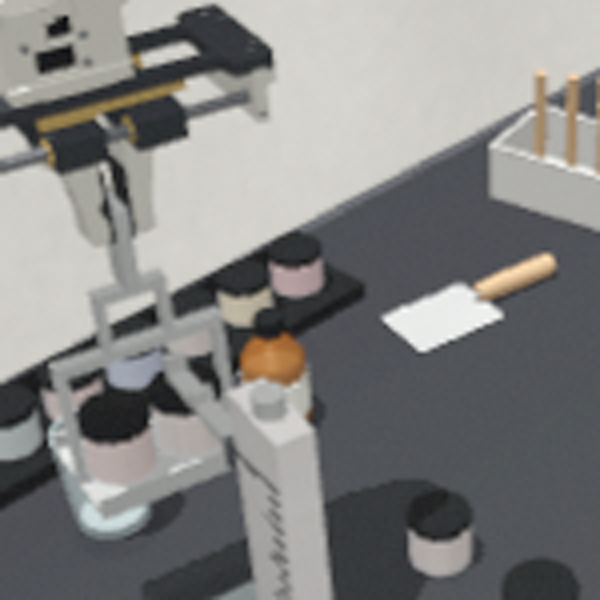

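View pics/top4b.png

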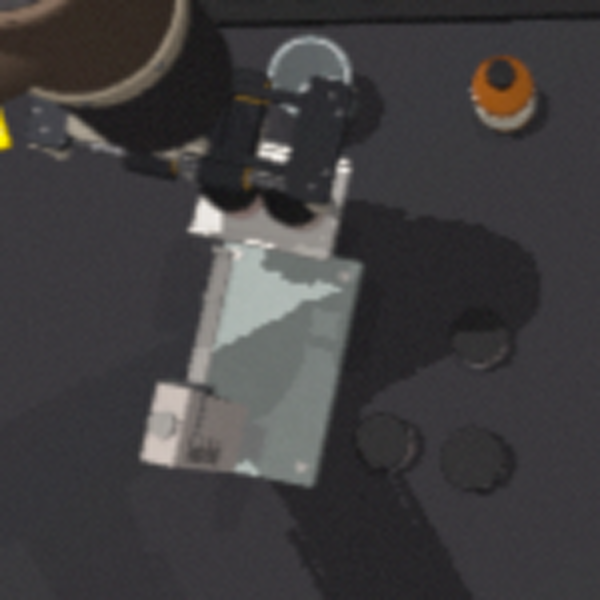

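View pics/wrist4.png

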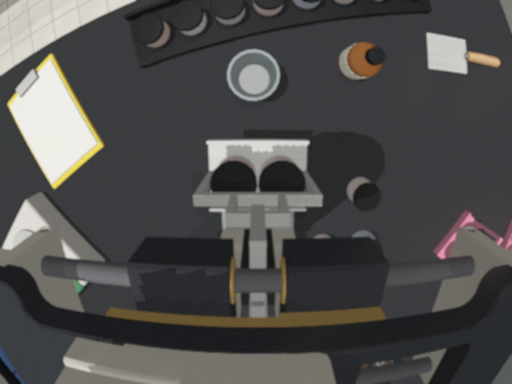

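```bash
cat > ov.py <<'E'
from h import *
import fit,sys
def overlay(n,src,dst,box,s,off=0,hook=0.,q=None):
    im=cv2.imread('pics/'+src); x0,y0,w,h=box
    b=cv2.resize(im[y0:y0+h,x0:x0+w],(w*s,h*s),interpolation=cv2.INTER_CUBIC)
    def L(P,col):
        p=[tuple(np.round((pix(n,X)-[x0,y0]+.5)*s-.5).astype(int).tolist()) for X in P]
        for a,c in zip(p,p[1:]): cv2.line(b,a,c,col,1)
    st=r.get_state(); t=st['tcp_pos']; Q=[t[0],t[1],np.radians(st['eef_rot'][2]),0]; z0=t[2]-.153
    def cm(P): 
        o=[fit.model_c(Q,X) for X in P]
        for v in o: v[2]+=z0
        return o
    for x in (-.005,.005):
        L(cm([(x,-.017,.096),(x,.017,.096),(x,.017,.130),(x,-.017,.130),(x,-.017,.096)]),(0,255,0))
    L(cm([(0,0,.138),(0,0,.194)]),(0,255,0))
    S=[.5628,.1206,2.9032,0]
    for y in (-.006,.006):
        L([fit.model_c(S,X) for X in [(.085,y,.25-hook),(.015,y,.25-hook),(-.015,y,.25-hook),(-.015,y,.262-hook),(-.02,y,.262-hook),(-.02,y,.244-hook),(.085,y,.244-hook)]],(0,0,255))
    cv2.imwrite('pics/'+dst,b)
E
python3 - <<'E'
from ov import *
overlay('side','side4.png','o1.png',(110,150,80,70),8)
overlay('top','top4.png','o2.png',(140,120,70,90),6)
E
```

```text
(no output)
```

View pics/o1.png

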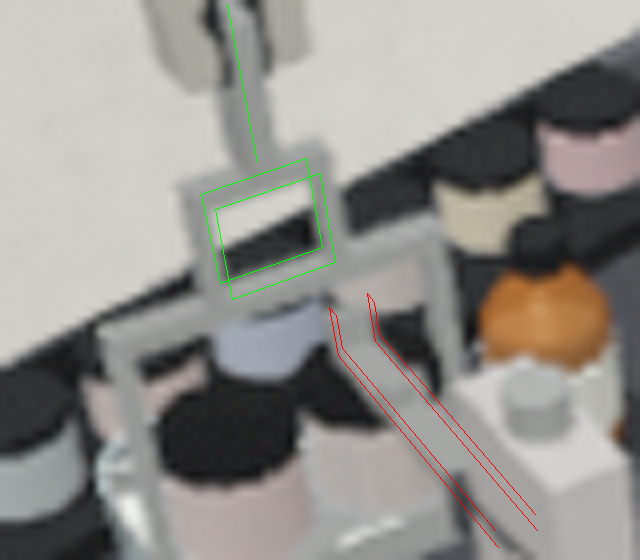

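View pics/o2.png

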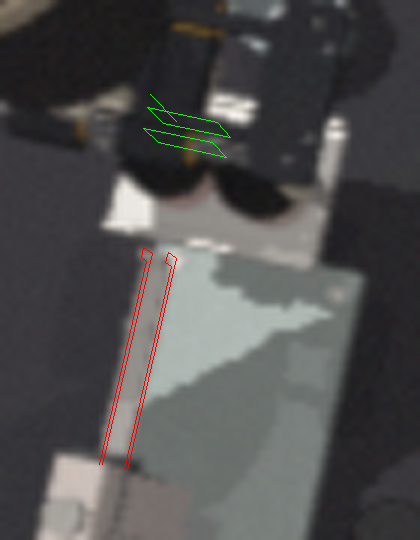

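```bash
python3 -m inch '-0.005 0 0 0 0 0 0; -0.01 0 0 0 0 0 0; -0.01 0 0 0 0 0 0; -0.01 0 0 0 0 0 0; -0.005 0 0 0 0 0 0; -0.005 0 0 0 0 0 0; 0 0 0 0 0 0 0; 0 0 0 0 0 0 0'
python3 - <<'E'
from ov import *
for n in ['side','top']: snap(n,n+'5.png')
overlay('side','side5.png','o3.png',(110,150,80,70),8)
overlay('top','top5.png','o4.png',(140,120,70,90),6)
E
```

```text
time_s: 11.85
tcp_pos: [0.5967, 0.1128, 0.2933]
eef_rot: [-180.0, -0.0, -13.6]
contact_force: [-0.6, 0.2, -5.3]
gripper_width: 0.0089
```

View pics/o3.png

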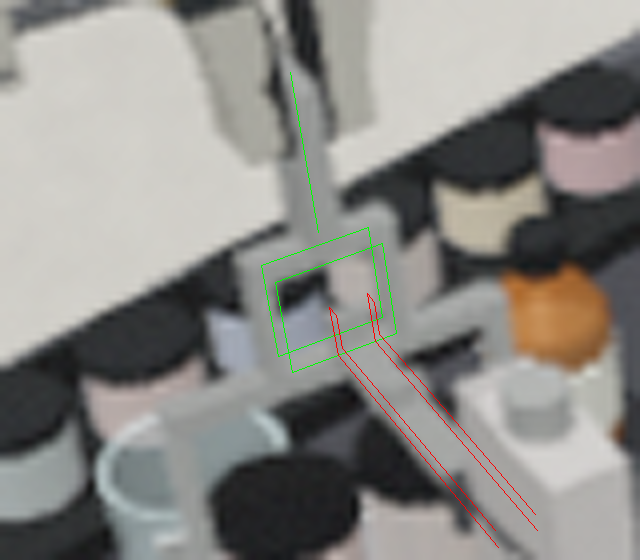

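View pics/o4.png

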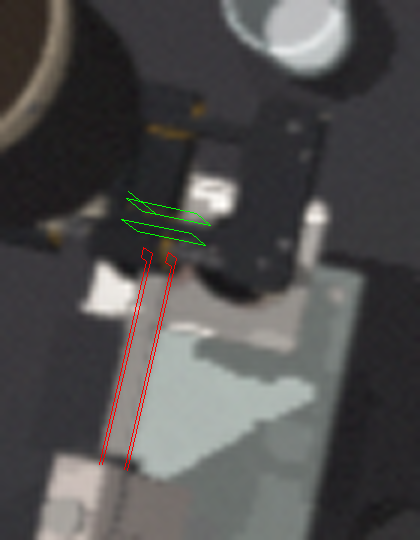

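Run:
```python
import cv2
a=cv2.imread('pics/side5.png'); cv2.imwrite('pics/z1.png',cv2.resize(a[175:225,140:190],(700,600) and (600,600),interpolation=cv2.INTER_NEAREST))
a=cv2.imread('pics/top5.png'); cv2.imwrite('pics/z2.png',cv2.resize(a[150:210,140:190],(500,600),interpolation=cv2.INTER_NEAREST))
```

```text
(no output)
```

View pics/z1.png

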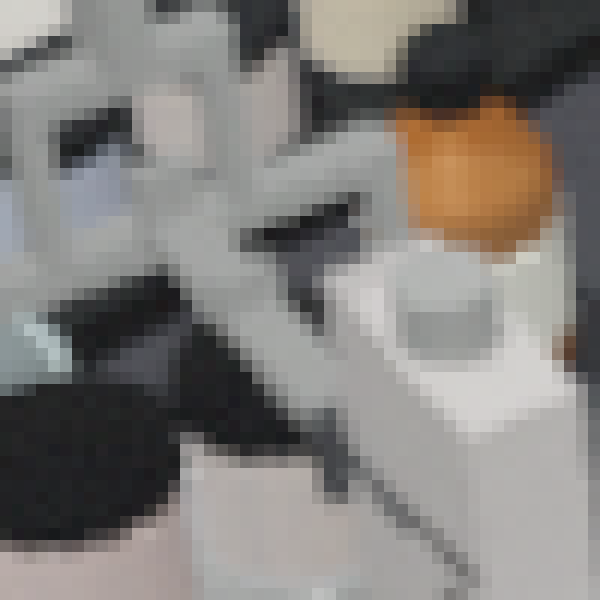

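View pics/z2.png

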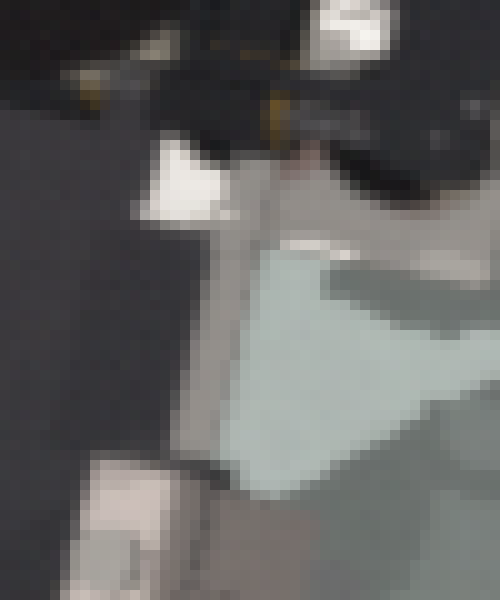

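```bash
python3 -m inch '-0.005 0 0 0 0 0 0; -0.008 0 0 0 0 0 0; -0.008 0 0 0 0 0 0; -0.008 0 0 0 0 0 0; -0.006 0 0 0 0 0 0; 0 0 0 0 0 0 0; 0 0 0 0 0 0 0; 0 0 0 0 0 0 0'
python3 - <<'E'
from ov import *
for i in range(2):
  for n in ['side','top']: snap(n,n+'6.png'); print(r.get_state()['contact_force'])
s=r.get_state(); print(s['tcp_pos'])
overlay('side','side6.png','o5.png',(110,150,80,70),8)
overlay('top','top6.png','o6.png',(140,120,70,90),6)
E
```

```text
time_s: 12.62
tcp_pos: [0.5629, 0.1209, 0.2931]
eef_rot: [-180.0, -0.0, -13.6]
contact_force: [0.1, 0.5, -4.7]
gripper_width: 0.0086
[ 0.07010676  0.05126944 -5.63833765]
[ 0.29440891 -0.59690107 -5.53524654]
[-0.17379072 -0.01049022 -4.2496256 ]
[-0.27406995  0.36509362 -5.58270928]
[0.56300131 0.12076496 0.29269815]
```

View pics/o5.png

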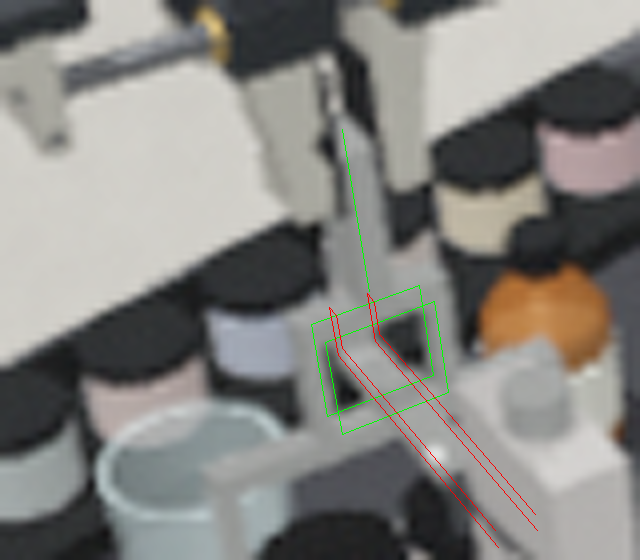

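View pics/o6.png

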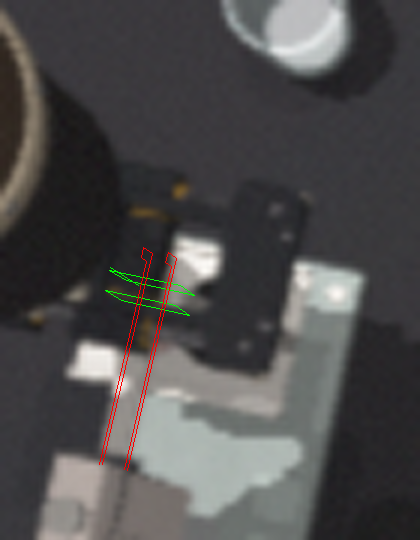

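```bash
python3 -m inch '0 0 0.002 0 0 0 0; 0 0 0.003 0 0 0 0; 0 0 0.003 0 0 0 0; 0 0 0.003 0 0 0 0; 0 0 0.003 0 0 0 0; 0 0 0.002 0 0 0 0; 0 0 0.001 0 0 0 0; 0 0 0.001 0 0 0 0; 0 0 0.001 0 0 0 0; 0 0 0.001 0 0 0 0; 0 0 0.001 0 0 0 0; 0 0 0.001 0 0 0 0; 0 0 0.001 0 0 0 0; 0 0 0.001 0 0 0 0; 0 0 0.001 0 0 0 0; 0 0 0.001 0 0 0 0; 0 0 0.001 0 0 0 0; 0 0 0.001 0 0 0 0; 0 0 0.001 0 0 0 0; 0 0 0.001 0 0 0 0'
python3 - <<'E'
from ov import *
F=[]
for i in range(10):
  n=['side','top'][i%2]; snap(n,n+'7.png'); F.append(r.get_state()['contact_force'])
s=r.get_state(); print(s['time_s'],s['tcp_pos'],np.mean(F,0),np.std(F,0))
overlay('side','side7.png','o7.png',(110,150,80,70),8,hook=max(0,.2728-s['tcp_pos'][2]))
E
```

```text
time_s: 14.48
tcp_pos: [0.5629, 0.1209, 0.2628]
eef_rot: [-180.0, -0.0, -13.7]
contact_force: [0.6, -0.3, -3.9]
gripper_width: 0.009
14.9833 [0.56285608 0.12085416 0.26294026] [ 0.09595882 -0.0081736  -4.17622443] [0.48220622 0.34108608 0.53946493]
```

View pics/o7.png

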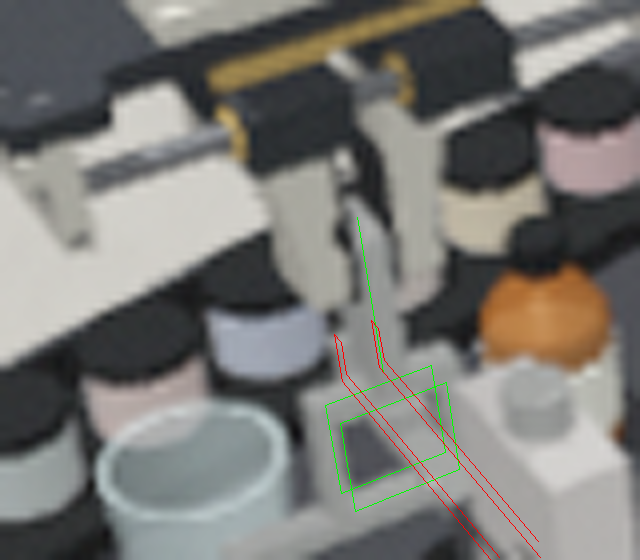

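```bash
python3 -m inch '0 0 0.001 0 0 0 0; 0 0 0.0015 0 0 0 0; 0 0 0.0015 0 0 0 0; 0 0 0.0015 0 0 0 0; 0 0 0.0015 0 0 0 0; 0 0 0.0015 0 0 0 0; 0 0 0.0015 0 0 0 0; 0 0 0.0015 0 0 0 0; 0 0 0.0015 0 0 0 0; 0 0 0.0015 0 0 0 0; 0 0 0.0015 0 0 0 0; 0 0 0.0015 0 0 0 0; 0 0 0.0015 0 0 0 0; 0 0 0.0015 0 0 0 0; 0 0 0.0015 0 0 0 0; 0 0 0.0015 0 0 0 0; 0 0 0.001 0 0 0 0; 0 0 0.001 0 0 0 0; 0 0 0.001 0 0 0 0; 0 0 0.001 0 0 0 0'
python3 - <<'E'
from ov import *
F=[]
for i in range(20):
  n=['side','top'][i%2]; snap(n,n+'8.png'); F.append(r.get_state()['contact_force'])
s=r.get_state(); print(s['time_s'],s['tcp_pos'],np.mean(F,0),np.std(F,0),s['moment'])
E
```

```text
time_s: 16.65
tcp_pos: [0.5629, 0.1209, 0.2354]
eef_rot: [-180.0, -0.0, -13.7]
contact_force: [0.5, 1.1, -0.6]
gripper_width: 0.0089
17.65 [0.56281632 0.1208617  0.23538845] [ 0.2828566   0.35019025 -0.61639368] [0.46266657 0.45199592 0.47554284] [0.03952224 0.02423577 0.00650111]
```

```bash
python3 -m inch '0 0 0.001 0 0 0 0; 0 0 0.001 0 0 0 0; 0 0 0.001 0 0 0 0; 0 0 0.001 0 0 0 0; 0 0 0.001 0 0 0 0; 0 0 0.0002 0 0 0 0; 0 0 0 0 0 0 0; 0 0 0 0 0 0 0'
python3 - <<'E'
from ov import *
F=[]
for i in range(40):
  n=['side','top'][i%2]; snap(n,n+'9.png'); F.append(r.get_state()['contact_force'])
s=r.get_state(); print(s['time_s'],s['tcp_pos'],np.mean(F,0),np.std(F,0),s['moment'])
overlay('side','side9.png','o9.png',(110,150,90,75),8,hook=max(0,.2728-s['tcp_pos'][2]))
E
```

```text
time_s: 18.32
tcp_pos: [0.5628, 0.1209, 0.2302]
eef_rot: [-180.0, -0.0, -13.7]
contact_force: [0.5, 0.2, 0.5]
gripper_width: 0.0086
20.3167 [0.5627958  0.12084774 0.23016603] [0.61006751 0.13600217 0.10644721] [0.47876753 0.51822095 0.4861208 ] [ 0.07489759 -0.13258869  0.02395486]
```

View pics/o9.png

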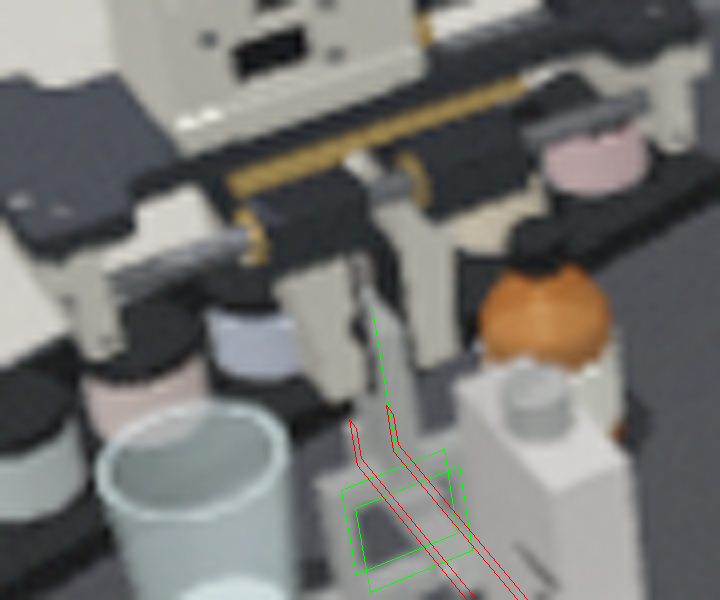

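```bash
python3 -m inch '0.0003 0 0 0 0 0 0; 0 0 0 0 0 0 0'
python3 - <<'E'
from ov import *
F=[];M=[]
for i in range(20):
  n='top'; snap(n,n+'10.png'); s=r.get_state(); F.append(s['contact_force']); M.append(s['moment'])
print(s['time_s'],s['tcp_pos'],s['eef_rot'],np.mean(F,0),np.std(F,0),np.mean(M,0))
cv2.imwrite('pics/t10.png',cv2.resize(cv2.imread('pics/top10.png')[110:220,110:220],(600,600),interpolation=cv2.INTER_CUBIC))
E
```

```text
time_s: 20.48
tcp_pos: [0.5629, 0.1208, 0.23]
eef_rot: [180.0, 0.0, -13.7]
contact_force: [0.0, 0.7, -0.0]
gripper_width: 0.0089
21.4833 [0.56299144 0.12077734 0.23012895] [ 1.79997407e+02  8.75985383e-03 -1.36570934e+01] [-1.02538353  1.05262069 -0.10334594] [0.67632411 0.48852201 0.52487033] [ 0.35185263  0.55079772 -0.00663596]
```

View pics/t10.png

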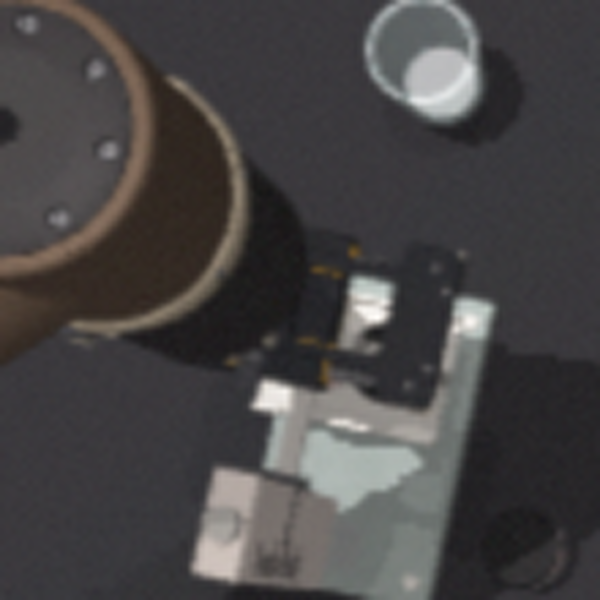

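```bash
python3 -m inch '-0.0002 -0.00015 0 0 0 0 0; 0 0 0 0 0 0 0'
python3 - <<'E'
from ov import *
F=[];M=[]
for i in range(24):
  n='top'; snap(n,n+'10.png'); s=r.get_state(); F.append(s['contact_force']); M.append(s['moment'])
print(s['time_s'],s['tcp_pos'],s['eef_rot'],np.mean(F,0),np.std(F,0),np.mean(M,0))
E
```

```text
time_s: 21.65
tcp_pos: [0.563, 0.1209, 0.2302]
eef_rot: [180.0, -0.0, -13.7]
contact_force: [-1.0, 0.5, 0.9]
gripper_width: 0.0087
22.85 [0.56291788 0.12090255 0.23014826] [ 1.79994209e+02  1.75585832e-03 -1.36586397e+01] [-0.78540869 -0.18601873  0.04386187] [0.52379661 0.58398914 0.41196199] [-0.12249324  0.51978623 -0.00660064]
```

```bash
python3 -m inch '-0.0001 0 0 0 0 0 0; 0 0 0 0 0 0 0; 0 0 0 0 0 0 0; 0 0 0 0 0 0 0' 4
python3 - <<'E'
from ov import *
F=[]
for i in range(16):
  snap('side','side11.png'); s=r.get_state(); F.append(s['contact_force'])
print(s['time_s'],s['tcp_pos'],s['gripper_width'],np.mean(F,0))
E
```

```text
time_s: 23.18
tcp_pos: [0.5629, 0.121, 0.2302]
eef_rot: [-180.0, -0.0, -13.7]
contact_force: [-0.6, -1.0, 1.0]
gripper_width: 0.0088
23.9833 [0.56287296 0.12100737 0.23018728] 0.008924684435285346 [ 0.11175831 -0.65845871 -0.21374343]
```

```bash
python3 -m inch '0 0 0 0 0 0 0.15; 0 0 0 0 0 0 0.3; 0 0 0 0 0 0 0.45; 0 0 0 0 0 0 0.6; 0 0 0 0 0 0 0.6; 0 0 0 0 0 0 0.6; 0 0 0 0 0 0 0.6; 0 0 0 0 0 0 0.6'
python3 - <<'E'
from ov import *
for n in ['side','wrist']: snap(n,n+'12.png')
s=r.get_state(); print(s['time_s'],s['gripper_width'])
overlay('side','side12.png','o12.png',(110,150,90,75),8,hook=.0426)
E
```

```text
time_s: 24.65
tcp_pos: [0.5628, 0.121, 0.2302]
eef_rot: [-180.0, -0.0, -13.7]
contact_force: [-0.6, 0.2, -0.9]
gripper_width: 0.0507
24.75 0.052048160482264495
```

View pics/o12.png

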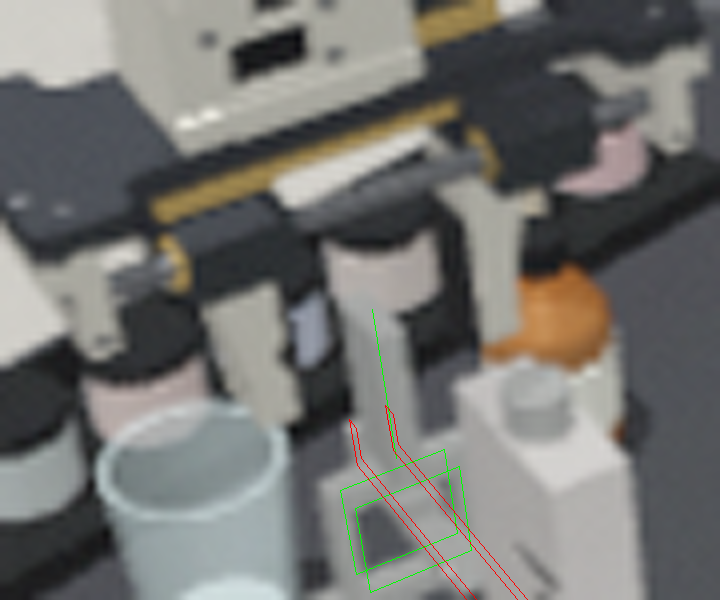

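View pics/wrist12.png

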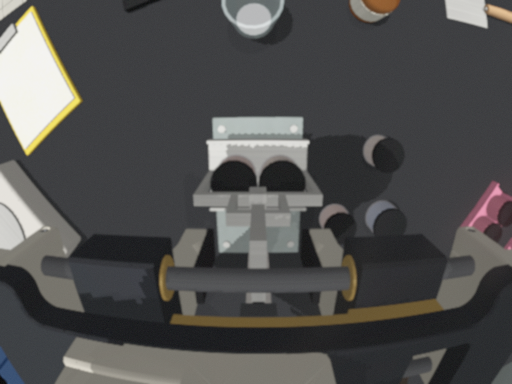

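```bash
python3 -m inch '0 0 -0.003 0 0 0 0.7; 0 0 -0.006 0 0 0 0.8; 0 0 -0.01 0 0 0 0.8; 0 0 -0.015 0 0 0 0.8; 0 0 -0.015 0 0 0 0.8; 0 0 -0.015 0 0 0 0.8; 0 0 -0.015 0 0 0 0.8; 0 0 -0.015 0 0 0 0.8; 0 0 -0.015 0 0 0 0.8; 0 0 -0.015 0 0 0 0.8; 0 0 -0.01 0 0 0 0.8; 0 0 -0.005 0 0 0 0.8; 0 0 0 0 0 0 0.8; 0 0 0 0 0 0 0.8; 0 0 0 0 0 0 0.8; 0 0 0 0 0 0 0.8; 0 0 0 0 0 0 0.8; 0 0 0 0 0 0 0.8'
python3 - <<'E'
from h import *
a=snap('side','side13.png').astype(int)
for i in range(8): b=snap('side','side14.png')
print(np.abs(a-b).max(2)[150:300,110:230].max(), r.get_state()['time_s'])
snap('top','top14.png'); snap('wrist','wrist14.png')
cv2.imwrite('pics/o14.png',cv2.resize(cv2.imread('pics/side14.png')[150:300,100:250],(600,600),interpolation=cv2.INTER_CUBIC))
E
```

```text
time_s: 26.25
tcp_pos: [0.5627, 0.1209, 0.3687]
eef_rot: [180.0, 0.0, -13.7]
contact_force: [0.1, -0.3, -0.0]
gripper_width: 0.0703
37 26.7
```

View pics/o14.png

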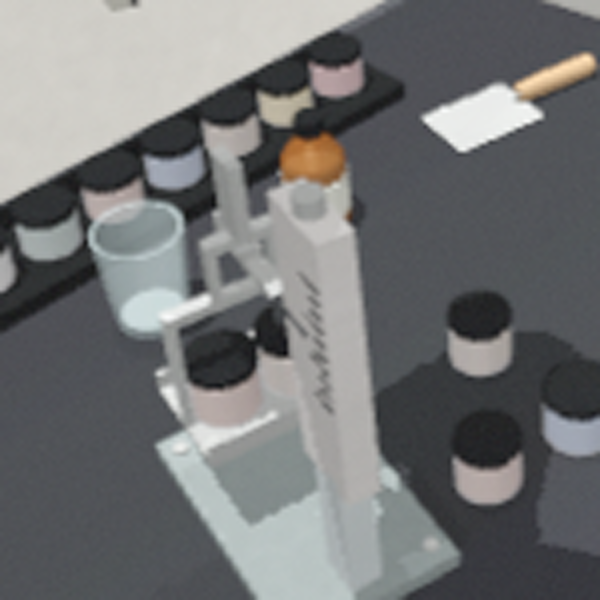

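View pics/wrist14.png

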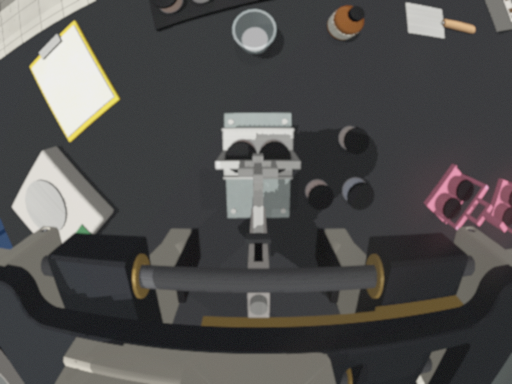

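View pics/top14.png

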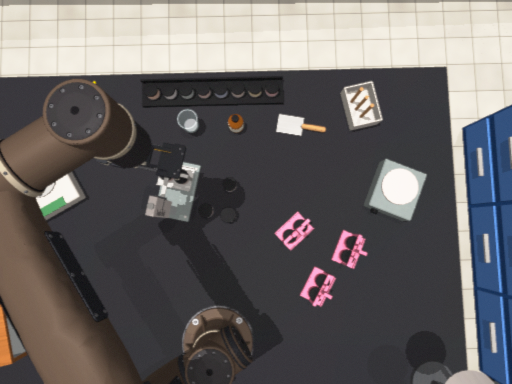

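```bash
python3 -m inch '0 0 0 0 0 0 0.8; 0 0 0 0 0 0 0.8; 0 0 0 0 0 0 0.8; 0 0 0 0 0 0 0.8; 0 0 0 0 0 0 0.8; 0 0 0 0 0 0 0.8'
python3 - <<'E'
from h import *
I=[cv2.GaussianBlur(snap('side','side15.png').astype(np.float32),(0,0),1) for i in range(16)]
D=np.ptp(np.array(I),0).max(2)[150:300,110:230]; print(D.max(),np.unravel_index(D.argmax(),D.shape), np.median(D))
o=cv2.GaussianBlur(cv2.imread('pics/side13.png')[:,:,::-1].astype(np.float32),(0,0),1)
D=np.abs(o-I[-1]).max(2)[150:300,110:230]; print(D.max(),np.unravel_index(D.argmax(),D.shape))
g=[i.mean(2)[180:270,135:180].astype(np.float64) for i in [o]+I]
for k in (1,8,16): print(cv2.phaseCorrelate(g[0],g[k]))
print(r.get_state()['time_s'])
E
```

```text
time_s: 27.3
tcp_pos: [0.5628, 0.121, 0.3692]
eef_rot: [-180.0, 0.0, -13.7]
contact_force: [0.5, 0.1, 0.2]
gripper_width: 0.0701
11.370163 (np.int64(79), np.int64(31)) 1.0509205
16.402374 (np.int64(1), np.int64(23))
((0.5200994353888291, -0.002597608021915221), 0.9992962509033866)
((0.5051540216871828, -0.009017995455259609), 0.998372611066748)
((0.5134437261394531, -0.010103138554804048), 0.998818949805361)
28.1
```

Run:
```python
from h import *
I=np.array([r.capture('side').astype(float).mean(2)[227:232,139:144] for i in range(24)])
print(np.round(I[:,2,:]).astype(int).tolist()); print(r.get_state()['time_s'])
```

```text
[[223, 234, 243, 243, 231], [223, 242, 254, 246, 229], [223, 237, 245, 248, 234], [223, 231, 230, 227, 224], [217, 232, 239, 238, 230], [229, 241, 240, 239, 230], [223, 234, 239, 238, 229], [218, 242, 247, 234, 225], [216, 225, 228, 229, 226], [216, 226, 235, 234, 226], [223, 235, 239, 244, 235], [222, 230, 242, 244, 231], [217, 224, 229, 240, 234], [223, 236, 236, 236, 230], [216, 230, 250, 249, 231], [223, 234, 244, 242, 230], [223, 235, 234, 240, 234], [222, 230, 238, 234, 225], [223, 231, 243, 239, 225], [216, 224, 241, 237, 225], [216, 243, 252, 243, 230], [217, 230, 239, 235, 226], [223, 242, 245, 240, 230], [215, 223, 240, 243, 230]]
29.3
```

```bash
python3 -c "
from plant import r
r.close_job(); print(r.get_state()['time_s'])"
```

```text
the job is handed in; nothing more can be done
the job is handed in; nothing more can be done
```

The steel carrier is hanging free on the scale's hook, and I handed the job in at about 29 s of the 48 s allowed. No verdict was reported.

**What I did:** I gripped the carrier by its tab and lifted it upright. I passed the eye over the hook's tip, then lowered it at 12–18 mm/s once it touched the hook. It drew the hook down about 43 mm, which matches the roughly 5.1 N I measured at the lift. Before opening the gripper, the averaged vertical force on the hand was between -0.2 and +0.1 N. I then eased the grip to 4 N, opened the fingers and raised the hand straight up, about 10 cm clear of the tab.

**Last checks:**
- **Release:** the carrier and hook looked the same in the side view before and after I let go, with no visible jump.
- **Standing still:** later side pictures matched apart from glints on the metal.
- **Everything else:** the pots, bottle, beaker, spatula and pink look-alikes look undisturbed in the last pictures.

**What was less certain:**
- **Force noise:** the force sensor scatters by about 0.5 N, so I relied on averages.
- **Sideways force:** once the carrier was seated I saw a stray sideways force on the hand. My first attempt to relieve it, a 0.3 mm shift, overshot to about 1.5 N. I trimmed it back, and about 0.7 N was left when I let go. I saw no swing in the pictures after letting go.
- **Pointer reading:** I did not read the pointer on its scale directly; the reading is inferred from the hand's drop and the force.

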